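# Hang the scoop back on the crowded trim-room rack

## Robot

A 7-joint arm with a two-finger parallel gripper is mounted at the origin on the work surface. World frame = base frame: x ahead of the robot, y to its left, z up, the work surface at z = 0. Lengths are in m, angles in rad, forces in N, time in s.
With the tool pointing down it reaches from about 0.425 to 0.875 m from the base axis. Payload 8.4 kg.
Tool frame: the origin (TCP) lies on the centre line of the jaws, within the pads' length; the fingertips stand bot.tip_reach ahead of it and the grasp point (between the pads) is the TCP (bot.tip_reach is the distance from the TCP to the fingertips, in m); z points along the fingers, y is the line along which they close (so a half turn about z gives the same grasp; the last joint's range is limited). The gripper opens to 85 mm and grips with 20 to 120 N. Pads are 22 mm wide; open, the fingers measure 114 mm over their backs; the gripper's body (76 mm by 85 mm) begins 54 mm behind the grasp point. The pads swing forward as they close: fully open they stand 13 mm farther back than shut.
Start: joints at [-1.338, 0.333, 0.04, 1.465, -0.013, 1.343, -0.059], TCP at [0.212, 0.615, 0.25] pointing down, gripper open.
Joint ranges: [-2.58, 2.58], [-0.38, 2.09], [-1.3, 1.39], [0.25, 2.4], [-1.5, 4.64], [0.08, 2.09], [-2.65, 2.65]. Speed limits (rad/s): [2.22, 2.22, 2.79, 2.79, 3.14, 3.14, 3.14].

## Interface

Orientations are given as a 3x3 rotation matrix whose columns are the frame's x, y, z axes.
In Python, from workcell import bot gives the robot as it stands.
- The arm moves only by the tool carry_out, never from a script. Its argument "commands" is one flat list of numbers, 6 for each row, row after row: the shift along the tool's x, y, z in m, then the turn, a rotation vector about the tool's x, y, z in rad. A call has 1 to 12 rows; each row is the pose to reach, as a shift and turn from the pose commanded when the call began, along the tool's axes at that moment; what a row does not reach only later rows make up. A row lasts 1/8 s, in which the tool goes at most 62.5 mm and 10.7 degrees, less where a joint would pass 70% of its speed; a pose out of reach is approached as far as the arm can. A call with a gripper value outside its range is refused whole. "claw" is the closure, from 0 (fully open) to 1 (shut), set as the call begins (left out, the last holds). The fingers move at their own pace and stop on an object; "grip_force" is the grip in N (left out, the last holds). Time passes only in rows, so rows that repeat a pose let the fingers close. It gives the time, the measured TCP pose, the force, the opening and the grip force at its end, in the units of the state.
- bot.get_state(): the state, without advancing time (a new reading comes with each control period).
- bot.snapshot(name): name is "scene" or "side" or "wrist"; returns the picture (400x640x3 uint8, blue, green, red); there is no depth.
- bot.camera_model(name): a dict with "fx", "fy", "cx", "cy" (pixels), "rvec" (rotation vector, rad) and "tvec" (3), from world to camera coordinates, as OpenCV has them. Camera axes: x right, y down, z forward; pixel columns grow to the right and rows downward; lengths in m; the calibration is good to about 2 mm. A picture is of the moment at which its call begins: read the wrist's pose just before it. camera_model takes no time and is no camera call; for the wrist camera it gives the pose at the moment of the call.
- bot.finish_job(): hands the job in; it is judged then, once.
The state is a dict: "clock": time; "qpos": joint angles; "joint_vel": joint speeds; "tau": joint torques, N m; "ee_pos": TCP position; "tcp_rot": TCP orientation; "wrist_force": force on the tool from outside, world axes, zero at the start; "wrist_torque": the same for the moment, N m; "opening": finger opening in m; "grip_force": force on a finger pad.
Only numpy, scipy, OpenCV 4.12 (cv2) and the standard library are available. Lean on these libraries where they do the work, as an engineer would, in place of code of your own. Each camera call takes 0.05 s, during which the arm holds its last target. There are 200 camera calls.

## Task

The large steel scoop has been left lying in the black tub. Lift it out and lay it down on the clear bench, letting go to change your grip on its handle; then hang it by its loop on the one empty hook of the leaning rack. Do not drop it or let it swing down, and do not knock the tools hanging beside it.

Things in the scene. Friction and masses are not known exactly. Their poses are not given: they have to be found in the camera images.
- scoop_grip (a point): Large stainless scoop, 198 mm long: open bowl, straight round handle (20 mm thick, 70 mm long), hanging loop at its end. Point on the handle axis, 28 mm from the bowl's back wall, 42 mm from the loop's start. +x along the handle to the loop, z out of the open side. Handle axis 26 mm above the flat underside it lies on. Starts lying in the tub, z up, loop roughly away from the robot (+x, within 45 deg).
- scoop_loop (a point): Middle of the scoop's hanging loop, 63.5 mm from scoop_grip along +x, same axes. An oval of 6 mm steel wire in the x-y plane (flat when the scoop lies down): opening about 28 mm wide (y) and 30 mm long (x); its outer end is 22.5 mm from this point along +x.
- scoop: The same scoop, 0.15 to 0.24 kg. Origin: middle of the bowl's flat underside, 70 mm from scoop_grip towards the bowl and 26 mm below the handle axis; same axes. Bowl 84 mm long, 64 wide, 38 high, of sheet steel, its back wall at x = 42 mm. Centre of mass at x = 30, z = 16 mm.
- tub: Black plastic tub, open above, fixed, 325 mm (x) by 265 mm (y) and 95 mm high, walls and floor 5 mm thick, rim standing out 20 mm at most. Origin: centre of its underside. It stands on one side of the robot, the rack on the other; the bench in front of the rack is clear.
- rack: Fixed steel rack facing the robot (front is -x), leaning back 18 deg: rails along y, 12 mm thick, the upper at x = 80, z = 280, the lower at x = 35, z = 134 mm; posts at y = +-185, 34 mm wide feet from x = -62 to 128 mm. Four hooks on the upper rail at y = -120, -40, 40, 120 mm; the empty one is a middle one. Hung tools reach forward to x = -25, down to z = 85 mm. Origin: on the bench, midway between the posts.
- hook_free: The one empty hook: 7 mm round steel rod, fixed, running from the rail forward and down to a crook, then up and forward. Origin on the upper rail's axis; axes as the rack's (front -x, z up). A hung tool rests with its loop on the hook and its underside on the lower rail, its x axis 18 deg off vertical (loop end away from the robot), its open side (z) to the front.
- hook_crook (a point): Lowest point of the empty hook (rod axis), 34 mm in front of the rail's axis and 10 mm below it; axes as the rack's. From here the rod rises to its rounded tip, 13 mm further forward and 19 mm higher (rod axis, 3.5 mm radius). With the scoop hung, scoop_loop is about 10 mm below and 4 mm in front of this point.
- small_scoop_grip (a point): Smaller steel scoop, bowl 66 mm long, 50 wide, 36 high. Hangs by its loop on another hook, leaning on the lower rail. Point on the handle axis, 86 mm from the loop's outer end; +x along the 20 mm handle to the loop, z out of the front. A bystander.
- scraper_grip (a point): Flat steel scraper, blade 80 by 58 mm. Hangs by its loop on another hook, leaning on the lower rail. Point on the handle axis, 86 mm from the loop's outer end; +x along the 20 mm handle to the loop, z out of the front. A bystander.
- brush_grip (a point): Bench brush with wooden handle, head 84 by 46 mm, white bristles to the rear. Hangs by its loop on another hook, leaning on the lower rail. Point on the handle axis, 86 mm from the loop's outer end; +x along the 20 mm handle to the loop, z out of the front. A bystander.
Not all that is in view belongs to the job. What is shaped like the scoop but green, orange or purple is not meant.

How it is judged:
On the way:
1. the scoop lies on the bench outside the tub, let go and still (height (world z) of scoop_grip below 0.035 m and (x of scoop_grip in the frame of tub above 0.17 m or x of scoop_grip in the frame of tub below -0.17 m or y of scoop_grip in the frame of tub above 0.14 m or y of scoop_grip in the frame of tub below -0.14 m) and contact force between the fingers and scoop below 0.05 N and linear speed of scoop below 0.05 m/s), for 0.2 s.
At the end, for the whole second after the job is handed in: The scoop hangs still on the empty hook: its loop carries weight on that hook with the loop's middle within 30 mm of the crook and below the upper rail, its handle within 28 degrees of vertical, loop end up, and nothing holds it; the three neighbouring tools are each within 25 mm of where they hung (distance between scoop_loop and hook_crook below 0.03 m and height (world z) of scoop_loop below 0.28 m and contact force between scoop and hook_free above 0.3 N and angle between scoop's own x axis and vertical below 0.5 rad and contact force between the fingers and scoop below 0.05 N and linear speed of scoop below 0.05 m/s and distance of each of small_scoop_grip, scraper_grip, brush_grip from where it was at the start of the episode below 0.025 m); the robot touches nothing.
It fails at once if the small scoop is knocked: shifted more than 25 mm from where it hung (distance of small_scoop_grip from where it was at the start of the episode above 0.025 m).
It fails at once if the scraper is knocked: shifted more than 25 mm from where it hung (distance of scraper_grip from where it was at the start of the episode above 0.025 m).
It fails at once if the brush is knocked: shifted more than 25 mm from where it hung (distance of brush_grip from where it was at the start of the episode above 0.025 m).
It fails at once if the scoop is dropped or let swing: it moves faster than 0.7 m/s while the fingers do not hold it (contact force between the fingers and scoop below 0.05 N and linear speed of scoop above 0.7 m/s).
It also fails if it takes over 72 s, if anything falls off the work surface, if the arm or the gripper's body presses on something with over 40 N, if the wrist force passes 120 N, or if a joint passes its speed limit or range.

## Working session

There is one attempt and no reset: what is moved stays moved. The work goes in short steps, Python scripts to look and compute and a tool call to move; the robot and the scene stay as the last step left them, time stands still between calls to the robot, and variables do not carry over. Pictures are saved under pics/ and viewed, at most 10 in all, crops included, and the job is handed in when it is done.

Besides the shell and the picture viewer there is one more tool, called after "Call:" as name(argument=value, ...) on one line, values as JSON. carry_out: Moves the arm, as the interface text tells. Its arguments: {"type":"object","properties":{"commands":{"type":"array"},"claw":{"type":"number"},"grip_force":{"type":"number"}},"required":["commands"]}

```bash
ls; mkdir -p pics
python3 - <<'E'
from workcell import bot
import cv2,numpy as np
s=bot.get_state(); print({k:np.round(v,3).tolist() for k,v in s.items()}, bot.tip_reach)
a=bot.snapshot("scene");b=bot.snapshot("side");c=bot.snapshot("wrist")
for n,i in zip("abc",(a,b,c)): cv2.imwrite(f"pics/{n}0.png",i)
for n in("scene","side","wrist"): print({k:np.round(v,4).tolist() for k,v in bot.camera_model(n).items()})
E
```

```text
pics
{'clock': 0.0, 'qpos': [-1.338, 0.334, 0.04, 1.466, -0.013, 1.343, -0.058], 'joint_vel': [0.0, -0.002, -0.001, 0.001, 0.0, -0.0, -0.001], 'tau': [0.001, -65.857, 1.366, -40.556, 0.017, 0.013, 0.0], 'ee_pos': [0.212, 0.614, 0.249], 'tcp_rot': [[-0.945, 0.326, -0.0], [0.326, 0.945, -0.002], [-0.0, -0.002, -1.0]], 'wrist_force': [0.211, -0.678, 0.388], 'wrist_torque': [-0.015, 0.099, -0.051], 'grip_force': 0.0, 'opening': 0.086} 0.019
{'fx': 371.6397, 'fy': 371.6397, 'cx': 316.2784, 'cy': 199.664, 'rvec': [1.8205, 1.5839, -0.7407], 'tvec': [-0.1038, -0.1442, 1.6326]}
{'fx': 497.2302, 'fy': 497.2302, 'cx': 320.9982, 'cy': 205.8852, 'rvec': [2.1884, -0.4347, 0.1827], 'tvec': [-0.3783, 0.2672, 1.5037]}
{'fx': 335.751, 'fy': 335.751, 'cx': 316.9611, 'cy': 200.9389, 'rvec': [-2.3587, -1.6831, -0.2423], 'tvec': [-0.6488, -0.0368, 0.3791]}
```

View pics/a0.png

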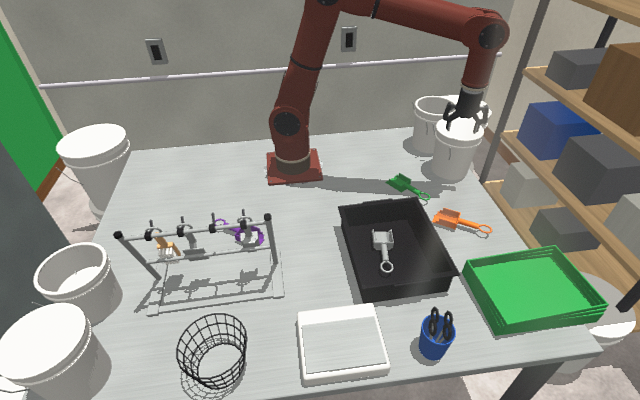

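View pics/b0.png

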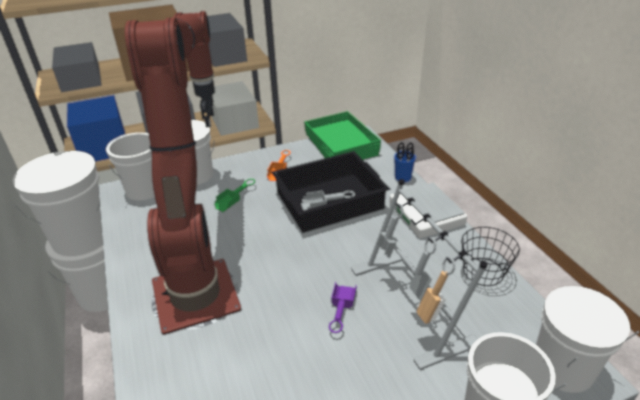

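View pics/c0.png

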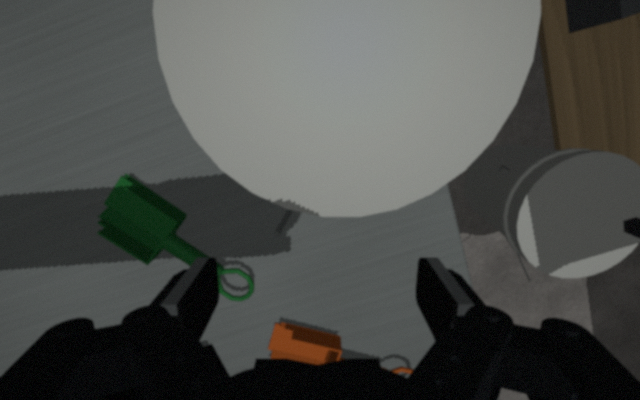

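The scene view shows the scoop in the tub: its bowl is at about (383,238) and its loop at (387,267). The rack is seen from behind, with rail ends at (118,236) and (268,217). In the side view the rail ends are at about (483,265) and (400,185), and the scoop loop is at (348,195). The wrist view shows only the bins, plus the green and orange decoys.

```bash
cat > h.py <<'E'
from workcell import bot
import cv2,numpy as np
from scipy.spatial.transform import Rotation as R
def ray(cam,px):
    M=cv2.Rodrigues(np.array(cam["rvec"],float))[0]; t=np.array(cam["tvec"],float).ravel()
    d=M.T@np.array([(px[0]-cam["cx"])/cam["fx"],(px[1]-cam["cy"])/cam["fy"],1]); return -M.T@t,d/np.linalg.norm(d)
def plane(cam,px,z):
    o,d=ray(cam,px); return o+d*(z-o[2])/d[2]
def plane2(cam,px,p,n):
    o,d=ray(cam,px); return o+d*(np.dot(np.subtract(p,o),n)/np.dot(d,n))
def tri(*cp):
    A=np.zeros((3,3));b=np.zeros(3);L=[]
    for c,p in cp:
        o,d=ray(c,p);P=np.eye(3)-np.outer(d,d);A+=P;b+=P@o;L.append((o,P))
    x=np.linalg.solve(A,b); return x,max(np.linalg.norm(P@(x-o)) for o,P in L)
def proj(cam,X):
    M=cv2.Rodrigues(np.array(cam["rvec"],float))[0]; t=np.array(cam["tvec"],float).ravel()
    c=M@np.asarray(X)+t; return np.array([cam["fx"]*c[0]/c[2]+cam["cx"],cam["fy"]*c[1]/c[2]+cam["cy"]])
def move(pos,rot):  # world target -> shift,rotvec in the present tool frame (measured)
    s=bot.get_state(); T=np.array(s["tcp_rot"]); 
    return np.r_[T.T@(np.asarray(pos)-s["ee_pos"]), R.from_matrix(T.T@rot).as_rotvec()]
E
python3 - <<'E'
from h import *
np.set_printoptions(precision=4,suppress=True)
a=bot.camera_model("scene");b=bot.camera_model("side")
print("loop",plane(a,(387,267),.031),plane(b,(348,195),.031)); print("bowl",plane(a,(383,238),.043),plane(b,(314,200),.043))
print("railL",tri((a,(118,236)),(b,(483,265)))); print("railR",tri((a,(268,217)),(b,(400,185))))
for p in((340,205),(417,199),(456,275),(358,297)): print("tub",plane(a,p,.095))
for n in "ab":
    i=cv2.imread(f"pics/{n}0.png")
    c=i[190:310,90:300] if n=="a" else i[160:370,340:520]
    c=cv2.resize(c,None,fx=3.8 if n=="a" else 2.85,fy=3.8 if n=="a" else 2.85,interpolation=cv2.INTER_CUBIC)
    cv2.imwrite(f"pics/{n}0c.png",c); print(c.shape)
E
```

```text
loop [0.6206 0.249  0.031 ] [0.6118 0.24   0.031 ]
bowl [0.509 0.265 0.043] [0.4801 0.2465 0.043 ]
railL (array([ 0.6327, -0.468 ,  0.2993]), np.float64(0.0002534835490377825))
railR (array([ 0.6178, -0.098 ,  0.2941]), np.float64(0.00255331217033358))
tub [0.3812 0.1406 0.095 ]
tub [0.3913 0.4145 0.095 ]
tub [0.7255 0.4152 0.095 ]
tub [0.7575 0.123  0.095 ]
(456, 798, 3)
(598, 513, 3)
```

View pics/a0c.png

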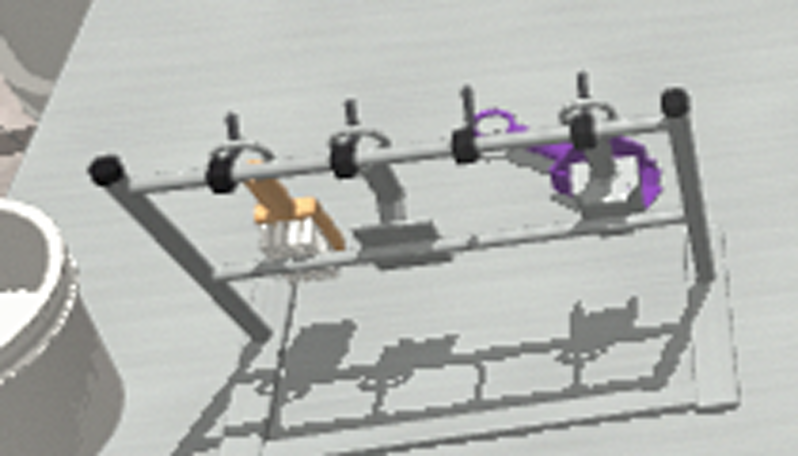

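The crop of the rack from behind shows the brush, the scraper, the empty hook at crop (465,145), then the small scoop. So the free hook is at rack y = +40 mm. The purple decoy lies on the bench in front of it. Next I go above the scoop.

Run:
```python
from h import *
np.set_printoptions(precision=4,suppress=True)
psi=np.radians(-5); x=np.array([-np.cos(psi),-np.sin(psi),0]); z=np.array([0,0,-1.]); y=np.cross(z,x)
print(move([.553,.25,.24],np.c_[x,y,z]))
a=bot.camera_model("scene");b=bot.camera_model("side")
for p in((336,326),(345,292)): print("purple",plane(b,p,.02))
```

```text
[-0.4414 -0.2332  0.0099 -0.0013 -0.0001 -0.2445]
purple [ 0.3367 -0.2898  0.02  ]
purple [ 0.4106 -0.1847  0.02  ]
```

Call:
carry_out(commands=[-0.037,-0.0194,0.001,0,0,-0.02,-0.092,-0.0486,0.002,0,0,-0.05,-0.147,-0.0777,0.003,0,0,-0.08,-0.202,-0.107,0.004,0,0,-0.11,-0.257,-0.136,0.005,0,0,-0.14,-0.312,-0.165,0.006,0,0,-0.17,-0.367,-0.194,0.007,0,0,-0.2,-0.41,-0.217,0.009,0,0,-0.23,-0.441,-0.233,0.01,0,0,-0.244,-0.441,-0.233,0.01,0,0,-0.244,-0.441,-0.233,0.01,0,0,-0.244], claw=0.0)

```text
clock: 1.52
ee_pos: [0.5522, 0.2512, 0.24]
tcp_rot: [[-0.996, 0.087, -0.001], [0.087, 0.996, 0.0], [0.001, 0.0, -1.0]]
wrist_force: [-0.4, 1.0, -0.4]
opening: 0.0852
grip_force: 0.0
```

Run:
```python
from h import *
np.set_printoptions(precision=4,suppress=True)
import json
s=bot.get_state(); print(s["qpos"],s["ee_pos"],s["tcp_rot"])
c=bot.camera_model("wrist"); i=bot.snapshot("wrist"); cv2.imwrite("pics/w1.png",i)
o,d=ray(c,(c["cx"],c["cy"])); print("cam",o,d)
hsv=cv2.cvtColor(i,cv2.COLOR_BGR2HSV); m=((hsv[...,2]>75)&(hsv[...,1]<60)).astype(np.uint8)
n,l,st,ce=cv2.connectedComponentsWithStats(m)
for k in range(1,n):
    if st[k,4]>200: print(st[k],ce[k])
```

```text
[-0.7495  0.2538  0.3012  1.6029 -0.078   1.2973  1.047 ] [0.5522 0.2512 0.24  ] [[-0.9962  0.0874 -0.0008]
 [ 0.0874  0.9962  0.0002]
 [ 0.0008  0.0001 -1.    ]]
cam [0.48   0.2569 0.3639] [ 0.2813 -0.0241 -0.9593]
[    0     0   208   378 54228] [ 80.5962 174.7391]
[  248     0   197   259 28843] [351.4859  93.1318]
[  515    18   125   305 20737] [578.3828 145.6633]
[426 257  49  60 873] [451.5361 286.0974]
[381 363  37  16 344] [401.0901 369.1453]
[105 387  33  13 330] [122.6091 394.1515]
[496 387  24  13 219] [506.7123 394.2466]
```

View pics/w1.png

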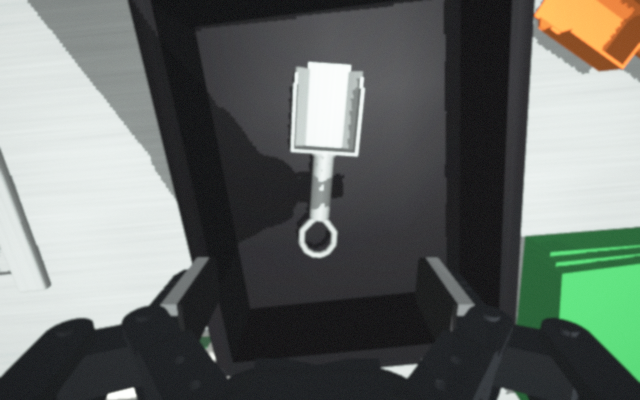

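The scoop lies with its loop at about (318,237), its handle running up to the back wall at (324,155), and its bowl above that. Image down is +x.

```bash
cat > aim.py <<'E'
from h import *
import sys
np.set_printoptions(precision=4,suppress=True)
E
python3 - <<'E'
from h import *
np.set_printoptions(precision=4,suppress=True)
c=bot.camera_model("wrist")
L=plane(c,(318,237.5),.031); H=plane(c,(324,156),.031); print("loop",L,"wall",H)
u=(L-H)[:2]; print(np.hypot(*u)); u/=np.hypot(*u); psi=np.arctan2(u[1],u[0]); print("yaw",np.degrees(psi))
G=L-.0635*np.r_[u,0]; print("grip",G)
x=np.array([-np.cos(psi),-np.sin(psi),0]); z=np.array([0,0,-1.]); y=np.cross(z,x)
print(move(G,np.c_[x,y,z]))
E
```

```text
loop [0.6181 0.2467 0.031 ] wall [0.5316 0.2601 0.031 ]
0.08751642560095411
yaw -8.78382328700027
grip [0.5553 0.2564 0.031 ]
[-0.0031  0.0049  0.2091  0.0002 -0.0007  0.067 ]
```

Call:
carry_out(commands=[-0.001,0.002,0.03,0,0,0.02,-0.002,0.004,0.07,0,0,0.05,-0.003,0.005,0.11,0,0,0.067,-0.003,0.005,0.15,0,0,0.067,-0.003,0.005,0.18,0,0,0.067,-0.003,0.005,0.2,0,0,0.067,-0.003,0.005,0.207,0,0,0.067,-0.003,0.005,0.207,0,0,0.067,-0.003,0.005,0.207,0,0,0.067])

```text
clock: 2.7
ee_pos: [0.5569, 0.2557, 0.0346]
tcp_rot: [[-0.988, 0.154, 0.002], [0.154, 0.988, 0.001], [-0.001, 0.001, -1.0]]
wrist_force: [0.2, -0.0, -0.4]
opening: 0.0857
grip_force: 0.0
```

Call:
carry_out(commands=[0,0,0,0,0,0,0,0,0,0,0,0,0,0,0,0,0,0,0,0,0,0,0,0,0,0,0,0,0,0,0,0,0,0,0,0,0,0,0,0,0,0,0,0,0,0,0,0], claw=1.0, grip_force=80)

```text
clock: 3.7
ee_pos: [0.5564, 0.2553, 0.0335]
tcp_rot: [[-0.988, 0.154, 0.0], [0.154, 0.988, 0.0], [-0.0, 0.0, -1.0]]
wrist_force: [0.3, 0.5, 3.8]
opening: 0.0174
grip_force: 78.0
```

Call:
carry_out(commands=[0,0,-0.01,0,0,0,0,0,-0.03,0,0,0,0,0,-0.06,0,0,0,0,0,-0.09,0,0,0,0,0,-0.12,0,0,0,0,0,-0.15,0,0,0,0,0,-0.17,0,0,0,0,0,-0.18,0,0,0,0,0,-0.18,0,0,0])

```text
clock: 4.82
ee_pos: [0.5564, 0.2554, 0.2142]
tcp_rot: [[-0.988, 0.154, 0.001], [0.154, 0.988, 0.001], [-0.001, 0.001, -1.0]]
wrist_force: [-0.1, 0.5, -2.5]
opening: 0.0177
grip_force: 78.1
```

Run:
```python
from h import *
np.set_printoptions(precision=4,suppress=True)
s=bot.get_state(); print(s["qpos"],s["ee_pos"],s["wrist_force"],s["opening"])
x=np.array([-1,0,0]); z=np.array([0,0,-1.]); y=np.cross(z,x)
print(move([.52,.02,.16],np.c_[x,y,z]))
```

```text
[-0.7575  0.2808  0.3102  1.6252 -0.0895  1.2484  0.9855] [0.5564 0.2554 0.2142] [-0.0893  0.4851 -2.4612] 0.017729107709945038
[-0.0003 -0.2382  0.054   0.0008  0.0009 -0.1549]
```

Call:
carry_out(commands=[0,-0.015,0,0,0,-0.01,0,-0.045,0,0,0,-0.03,0,-0.08,0,0,0,-0.055,0,-0.115,0,0,0,-0.08,0,-0.15,0,0,0,-0.105,0,-0.185,0,0,0,-0.13,0,-0.215,0,0,0,-0.15,0,-0.233,0.01,0,0,-0.155,0,-0.238,0.03,0,0,-0.155,0,-0.238,0.054,0,0,-0.155,0,-0.238,0.054,0,0,-0.155])

```text
clock: 6.2
ee_pos: [0.5174, 0.0189, 0.1572]
tcp_rot: [[-1.0, 0.001, -0.005], [0.001, 1.0, -0.001], [0.005, -0.001, -1.0]]
wrist_force: [-0.0, 0.2, -1.2]
opening: 0.0176
grip_force: 78.2
```

Run:
```python
from h import *
np.set_printoptions(precision=4,suppress=True)
s=bot.get_state(); print(s["qpos"],s["ee_pos"],s["wrist_force"],s["opening"],s["clock"])
a=bot.snapshot("wrist"); cv2.imwrite("pics/w2.png",a)
```

```text
[-0.5182  0.1415  0.4312  1.9164 -0.0652  1.1021  1.5092] [0.5174 0.0189 0.1572] [-0.0418  0.2342 -1.2375] 0.017598292880205955 6.2
```

View pics/w2.png

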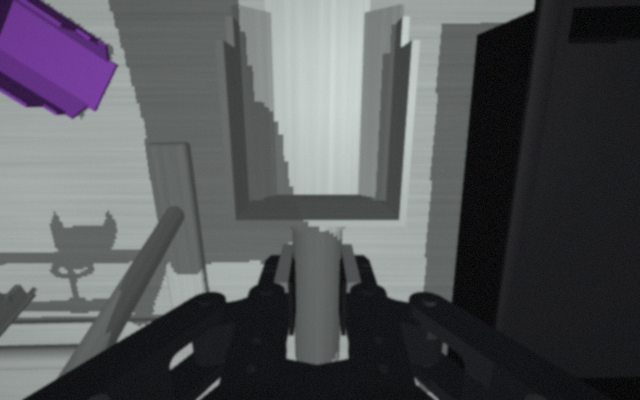

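The scoop is held level, with its back wall at (320,215). The bench below is clear: the rack foot is at the left and the tub at the right. Lowering it now.

Call:
carry_out(commands=[0,0,0.015,0,0,0,0,0,0.04,0,0,0,0,0,0.07,0,0,0,0,0,0.095,0,0,0,0,0,0.112,0,0,0,0,0,0.12,0,0,0,0,0,0.124,0,0,0,0,0,0.127,0,0,0,0,0,0.127,0,0,0,0,0,0.127,0,0,0])

```text
clock: 7.5
ee_pos: [0.5198, 0.0202, 0.0327]
tcp_rot: [[-1.0, -0.0, 0.001], [-0.0, 1.0, 0.0], [-0.001, 0.0, -1.0]]
wrist_force: [0.3, -0.5, -1.8]
opening: 0.0178
grip_force: 78.2
```

```bash
cat > kin.py <<'E'
from h import *
from scipy.optimize import least_squares
D=[([-1.338,.3335,.04,1.466,-.013,1.343,-.0585],[.212,.6145,.2495],[[-.945,.326,0],[.326,.945,-.002],[0,-.002,-1]]),
([-.7495,.2538,.3012,1.6029,-.078,1.2973,1.047],[.5522,.2512,.24],[[-.9962,.0874,-.0008],[.0874,.9962,.0002],[.0008,.0001,-1]]),
([-.7575,.2808,.3102,1.6252,-.0895,1.2484,.9855],[.5564,.2554,.2142],[[-.988,.154,.001],[.154,.988,.001],[-.001,.001,-1]]),
([-.5182,.1415,.4312,1.9164,-.0652,1.1021,1.5092],[.5174,.0189,.1572],[[-1,.001,-.005],[.001,1,-.001],[.005,-.001,-1]])]
LO=np.array([-2.58,-.38,-1.3,.25,-1.5,.08,-2.65]);HI=np.array([2.58,2.09,1.39,2.4,4.64,2.09,2.65])
def fk(q,p,s):
    d1,L1,L2,L3,o1,o7=p[:6]
    z=np.array([0,0,1.]); E=lambda a,t:R.from_euler(a,t).as_matrix()
    A=E("z",s[0]*q[0]+o1)@E("y",q[1]); x=d1*z+L1*A@z
    A=A@E("z",s[1]*q[2])@E("y",q[3]); x=x+L2*A@z
    A=A@E("z",s[2]*q[4])@E("y",q[5]); x=x+L3*A@z
    return x,A@E("z",s[3]*q[6]+o7)
def res(p,s,D): 
    r=[]
    for q,x,T in D:
        X,A=fk(q,p,s); r+=[*(X-x)*3,*(R.from_matrix(A.T@np.array(T)).as_rotvec())]
    return np.array(r)
E
python3 - <<'E'
from kin import *
import itertools
np.set_printoptions(precision=4,suppress=True)
s=bot.get_state(); print(s["qpos"],s["ee_pos"],s["wrist_force"],s["clock"])
D=D+[(s["qpos"],s["ee_pos"],s["tcp_rot"])]
o=[]
for sg in itertools.product((1,-1),repeat=4):
    for o1 in(0,1.57,3.14,-1.57):
      for o7 in (0,1.57,3.14,-1.57):
        f=least_squares(res,[.3,.45,.45,.3,o1,o7],args=(sg,D)); o.append((f.cost,sg,f.x))
o.sort(key=lambda t:t[0])
for t in o[:3]: print(*t)
E
```

```text
[-0.4786  0.316   0.405   2.0175 -0.1656  0.8384  1.5906] [0.5198 0.0202 0.0327] [ 0.3433 -0.5202 -1.8212] 7.5
0.0004951078636499887 (-1, -1, -1, -1) [ 0.0065  0.4764  0.5114  0.0883 -0.0728  1.4981]
0.0004951078636499942 (-1, -1, -1, -1) [ 0.0065  0.4764  0.5114  0.0883 -0.0728  1.4981]
0.0004951078636500156 (-1, -1, -1, -1) [ 0.0065  0.4764  0.5114  0.0883 -0.0728  1.4981]
```

Call:
carry_out(commands=[0,0,0.002,0,0,0,0,0,0.003,0,0,0,0,0,0.004,0,0,0,0,0,0.004,0,0,0])

```text
clock: 8.0
ee_pos: [0.5196, 0.0201, 0.0285]
tcp_rot: [[-1.0, -0.0, 0.0], [-0.0, 1.0, 0.0], [-0.0, 0.0, -1.0]]
wrist_force: [-0.6, 0.6, 2.0]
opening: 0.0179
grip_force: 78.3
```

Call:
carry_out(commands=[0,0,0,0,0,0,0,0,0,0,0,0,0,0,0,0,0,0,0,0,0,0,0,0,0,0,0,0,0,0,0,0,0,0,0,0], claw=0.4)

```text
clock: 8.75
ee_pos: [0.5195, 0.0201, 0.0283]
tcp_rot: [[-1.0, -0.0, -0.0], [-0.0, 1.0, -0.0], [0.0, -0.0, -1.0]]
wrist_force: [-0.1, 0.4, 0.8]
opening: 0.0514
grip_force: 0.0
```

Call:
carry_out(commands=[0,0,-0.01,0,0,0,0,0,-0.04,0,0,0,0,0,-0.08,0,0.05,0,0,0,-0.12,0,0.2,0,0,0,-0.15,0,0.35,0,0,0,-0.17,0,0.5,0,0,0,-0.17,0,0.57,0,0,0,-0.17,0,0.57,0,0,0,-0.17,0,0.57,0])

```text
clock: 9.88
ee_pos: [0.5194, 0.02, 0.1986]
tcp_rot: [[-0.843, 0.0, -0.538], [0.0, 1.0, -0.0], [0.538, -0.0, -0.843]]
wrist_force: [-1.1, -0.3, -0.2]
opening: 0.0511
grip_force: 0.0
```

```bash
cat > fit.py <<'E'
from kin import *
np.set_printoptions(precision=4,suppress=True)
s=bot.get_state(); print(s["qpos"],s["ee_pos"],s["tcp_rot"],s["opening"],s["clock"])
D=D+[([-.4786,.316,.405,2.0175,-.1656,.8384,1.5906],[.5198,.0202,.0327],np.diag([-1,1,-1])),(s["qpos"],s["ee_pos"],s["tcp_rot"])]
S=(-1,)*4
f=least_squares(res,[.3,.45,.45,.3,-.07,1.5],args=(S,D)); print(f.cost,f.x); np.save("p.npy",f.x)
c=bot.camera_model("wrist"); i=bot.snapshot("wrist"); cv2.imwrite("pics/w3.png",i)
E
python3 fit.py
```

```text
[-0.3969  0.537   0.4369  1.4564 -0.1953  1.7671  1.6382] [0.5194 0.02   0.1986] [[-0.8428  0.0001 -0.5383]
 [ 0.0002  1.     -0.0001]
 [ 0.5383 -0.0002 -0.8428]] 0.05108836072342468 9.875
0.0013130564227964085 [ 0.2706  0.4619  0.5157  0.3364 -0.0698  1.5029]
```

View pics/w3.png

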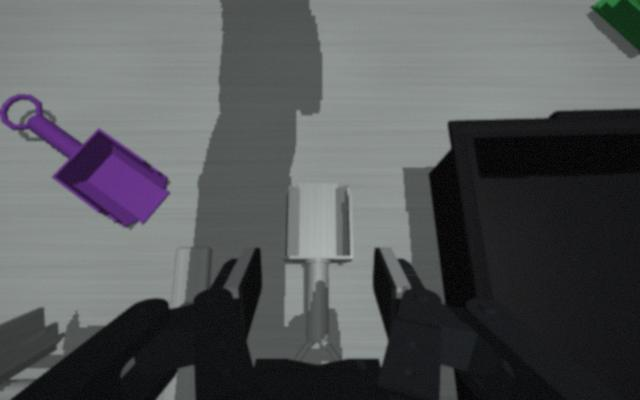

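The scoop lies on the bench between the pads, with its back wall at (320,260) and its handle straight below. The tool is tilted 32° towards the loop. Next I check which hang tilt the joint ranges allow.

```bash
cat > ik.py <<'E'
from kin import *
np.set_printoptions(precision=3,suppress=True)
P=np.load("p.npy");S=(-1,)*4
def tool(th,yaw):  # th: tilt from straight down, towards +x (outward); closing axis along rack y
    return R.from_euler("z",yaw).as_matrix()@np.array([[-np.cos(th),0,np.sin(th)],[0,1,0],[-np.sin(th),0,-np.cos(th)]])
def ik(x,T,q0):
    f=least_squares(lambda q:np.r_[3*(fk(q,P,S)[0]-x),R.from_matrix(fk(q,P,S)[1].T@T).as_rotvec(),.003*(q-(LO+HI)/2)],np.clip(q0,LO+.03,HI-.03),bounds=(LO+.02,HI-.02))
    r=f.fun[:6]; return f.x,np.linalg.norm(r[:3])/3,np.linalg.norm(r[3:])
if __name__=="__main__":
    q0=bot.get_state()["qpos"]; print(P)
    for h in((.557,-.245,.20),(.535,-.245,.25),(.50,-.24,.27)):
        for t in (30,35,40,45,50,55,60,72):
            b=min((ik(np.array(h),tool(np.radians(t),.04),q0+np.random.default_rng(k).normal(0,.4,7)*(k>0)) for k in range(6)),key=lambda r:r[1]+r[2])
            print(h,t,b[0],round(b[1],4),round(b[2],4))
E
python3 ik.py
```

```text
[ 0.271  0.462  0.516  0.336 -0.07   1.503]
(0.557, -0.245, 0.2) 30 [ 0.281  0.016  0.225  2.041 -0.471  0.7    2.422] 0.0 0.0001
(0.557, -0.245, 0.2) 35 [ 0.215 -0.009  0.32   2.1   -0.617  0.634  2.576] 0.0 0.0001
(0.557, -0.245, 0.2) 40 [-0.864 -0.151  1.37   2.158 -0.55   0.505  2.576] 0.0001 0.0003
(0.557, -0.245, 0.2) 45 [-0.874 -0.267  1.37   2.214 -0.544  0.394  2.63 ] 0.002 0.0038
(0.557, -0.245, 0.2) 50 [-0.892 -0.36   1.37   2.253 -0.505  0.299  2.63 ] 0.0048 0.0294
(0.557, -0.245, 0.2) 55 [-0.869 -0.36   1.326  2.271 -0.535  0.247  2.63 ] 0.0128 0.0964
(0.557, -0.245, 0.2) 60 [-0.838 -0.36   1.273  2.29  -0.565  0.195  2.63 ] 0.0216 0.1636
(0.557, -0.245, 0.2) 72 [-0.778 -0.36   1.164  2.317 -0.629  0.1    2.63 ] 0.043 0.3268
(0.535, -0.245, 0.25) 30 [-0.933 -0.36   1.265  2.022  0.142  0.761  1.929] 0.0 0.0001
(0.535, -0.245, 0.25) 35 [-0.808 -0.36   1.188  2.082  0.039  0.661  2.038] 0.0 0.0001
(0.535, -0.245, 0.25) 40 [-0.699 -0.36   1.13   2.141 -0.104  0.568  2.189] 0.0 0.0001
(0.535, -0.245, 0.25) 45 [-0.612 -0.36   1.094  2.196 -0.298  0.487  2.394] 0.0 0.0001
(0.5
[... 338 characters left out ...]
3 ] 0.041 0.3038
(0.5, -0.24, 0.27) 30 [-0.634 -0.36   1.011  2.059  0.066  0.815  1.998] 0.0 0.0001
(0.5, -0.24, 0.27) 35 [-0.485 -0.36   0.921  2.118 -0.061  0.725  2.128] 0.0 0.0001
(0.5, -0.24, 0.27) 40 [-0.351 -0.36   0.846  2.175 -0.224  0.646  2.294] 0.0 0.0001
(0.5, -0.24, 0.27) 45 [-0.24  -0.36   0.793  2.23  -0.421  0.584  2.499] 0.0 0.0001
(0.5, -0.24, 0.27) 50 [-0.196 -0.36   0.773  2.265 -0.562  0.538  2.63 ] 0.0045 0.0279
(0.5, -0.24, 0.27) 55 [-0.205 -0.36   0.763  2.274 -0.598  0.491  2.63 ] 0.0147 0.0925
(0.5, -0.24, 0.27) 60 [-0.212 -0.36   0.751  2.284 -0.633  0.444  2.63 ] 0.0248 0.1577
(0.5, -0.24, 0.27) 72 [-0.231 -0.36   0.712  2.305 -0.713  0.322  2.63 ] 0.0484 0.3163
```

Run:
```python
from ik import *
F=np.diag([-1,-1,1.])
q0=np.array(bot.get_state()["qpos"]); q0[6]-=np.pi
def near(x,T,q0):
    f=least_squares(lambda q:np.r_[3*(fk(q,P,S)[0]-x),R.from_matrix(fk(q,P,S)[1].T@T).as_rotvec(),.003*(q-q0)],np.clip(q0,LO+.03,HI-.03),bounds=(LO+.02,HI-.02))
    return f.x,np.linalg.norm(f.fun[:3])/3,np.linalg.norm(f.fun[3:6])
for tg in (45,50,55,60):
    q=q0
    for n in range(13):
        w=n/12; X=(1-w)*np.array([.5196,.02,.2])+w*np.array([.51,-.24,.27]); q,e,r=near(X,tool(np.radians(-(72-tg)+72*w),.04*w)@F,q)
    print(tg,"pre",q,round(e,4),round(r,4))
    for X in((.535,-.245,.25),(.557,-.245,.2)): q,e,r=near(np.array(X),tool(np.radians(tg),.04)@F,q); print(q,round(e,4),round(r,4))
```

```text
45 pre [-0.327 -0.36   0.854  2.216 -0.381  0.565 -0.685] 0.0 0.0
[-0.452 -0.275  0.979  2.196 -0.503  0.522 -0.579] 0.0 0.0
[-0.54  -0.077  1.116  2.211 -0.936  0.516 -0.201] 0.0 0.0
50 pre [-0.251 -0.36   0.831  2.269 -0.613  0.517 -0.443] 0.0 0.0
[-0.383 -0.273  0.957  2.249 -0.759  0.484 -0.312] 0.0 0.0
[-0.42  -0.061  1.038  2.261 -1.212  0.532  0.08 ] 0.0 0.0
55 pre [-0.214 -0.36   0.843  2.319 -0.868  0.494 -0.171] 0.0 0.0
[-0.336 -0.262  0.958  2.298 -1.052  0.484 -0.007] 0.0 0.0
[-0.335 -0.031  0.995  2.306 -1.471  0.592  0.341] 0.0 0.0
60 pre [-0.22  -0.36   0.893  2.365 -1.125  0.498  0.111] 0.0 0.0
[-0.309 -0.236  0.981  2.342 -1.338  0.531  0.289] 0.0 0.0
[-0.74  -0.21   1.37   2.345 -1.48   0.469  0.447] 0.0115 0.026
```

Call:
carry_out(commands=[0,0,0,0,0,0.1,0,0,0,0,0,0.27,0,0,0,0,0,0.45,0,0,0,0,0,0.63,0,0,0,0,0,0.81,0,0,0,0,0,0.99,0,0,0,0,0,1.17,0,0,0,0,0,1.35,0,0,0,0,0,1.53,0,0,0,0,0,1.71,0,0,0,0,0,1.86,0,0,0,0,0,2.0])

```text
clock: 11.42
ee_pos: [0.5192, 0.0203, 0.199]
tcp_rot: [[0.354, 0.765, -0.538], [0.908, -0.42, 0.001], [-0.225, -0.489, -0.843]]
wrist_force: [0.2, 0.2, -0.3]
opening: 0.0512
grip_force: 0.0
```

Call:
carry_out(commands=[0,0,0,0,0,0.15,0,0,0,0,0,0.33,0,0,0,0,0,0.51,0,0,0,0,0,0.69,0,0,0,0,0,0.87,0,0,0,0,0,1.02,0,0,0,0,0,1.12,0,0,0,0,0,1.142,0,0,0,0,0,1.142,0,0,0,0,0,1.142])

```text
clock: 12.68
ee_pos: [0.5194, 0.0201, 0.1985]
tcp_rot: [[0.842, 0.001, -0.539], [0.001, -1.0, 0.0], [-0.539, -0.001, -0.842]]
wrist_force: [0.1, 0.3, 0.9]
opening: 0.0514
grip_force: 0.0
```

```bash
python3 fit.py
python3 - <<'E'
from ik import *
F=np.diag([-1,-1,1.])
T=tool(np.radians(-27),0)@F
print(move([.5185,.0203,.10],T),move([.5185,.0203,.028],T))
E
```

```text
[-0.8154  0.8445  1.2155  1.4775 -0.5503  1.8875 -1.1097] [0.5194 0.0201 0.1985] [[ 0.8421  0.0009 -0.5393]
 [ 0.0014 -1.      0.0005]
 [-0.5393 -0.0011 -0.8421]] 0.0514031032274248 12.675
0.0023394942144087886 [ 0.2564  0.4867  0.5095  0.3467 -0.0707  1.5021]
[ 0.052 -0.     0.083 -0.001  0.098  0.001] [ 0.091  0.     0.144 -0.001  0.098  0.001]
```

View pics/w3.png

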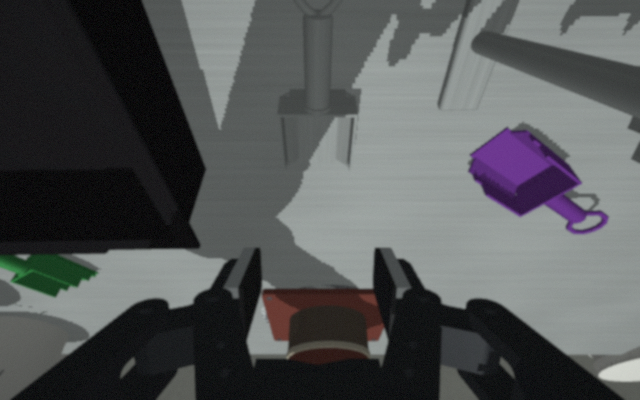

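The flipped view shows the scoop lying as I left it: handle at column 317, back wall at rows 90–112. Finger centre is at about column 318, so it is laterally aligned.

Run:
```python
from ik import *
c=bot.camera_model("wrist")
print(plane(c,(318,112),.038),plane(c,(318,90),.038),plane(c,(318,90),.02),plane(c,(317,14),.026),plane(c,(317,80),.036))
print(proj(c,(.4915,.02,.038)),proj(c,(.4915,.02,.0)),proj(c,(.5615,.02,.026)))
```

```text
[0.492 0.019 0.038] [0.511 0.019 0.038] [0.501 0.019 0.02 ] [0.56  0.02  0.026] [0.518 0.02  0.036]
[316.513 112.9  ] [316.606  87.213] [316.563  10.982]
```

Call:
carry_out(commands=[0.01,0,0.02,0,0.03,0,0.03,0,0.05,0,0.07,0,0.05,0,0.084,0,0.098,0,0.064,0,0.106,0,0.098,0,0.075,0,0.125,0,0.098,0,0.084,0,0.137,0,0.098,0,0.089,0,0.145,0,0.098,0,0.089,0,0.145,0,0.098,0,0.089,0,0.145,0,0.098,0])

```text
clock: 13.85
ee_pos: [0.5166, 0.0199, 0.0288]
tcp_rot: [[0.891, -0.0, -0.454], [-0.0, -1.0, -0.0], [-0.454, 0.0, -0.891]]
wrist_force: [1.3, 0.4, 0.6]
opening: 0.0512
grip_force: 0.0
```

Run:
```python
from h import *
s=bot.get_state(); print(np.round(s["qpos"],3),np.round(s["ee_pos"],4),np.round(s["tcp_rot"],3).tolist(),s["wrist_force"])
```

```text
[-0.828  0.963  1.118  1.669 -0.703  1.554 -1.069] [0.5166 0.0199 0.0288] [[0.891, -0.0, -0.454], [-0.0, -1.0, -0.0], [-0.454, 0.0, -0.891]] [1.26012667 0.35445585 0.63316531]
```

Call:
carry_out(commands=[0,0,0,0,0,0,0,0,0,0,0,0,0,0,0,0,0,0,0,0,0,0,0,0,0,0,0,0,0,0,0,0,0,0,0,0], claw=1.0, grip_force=100)

```text
clock: 14.6
ee_pos: [0.5165, 0.0201, 0.0287]
tcp_rot: [[0.891, -0.0, -0.454], [-0.0, -1.0, -0.0], [-0.454, 0.0, -0.891]]
wrist_force: [1.5, 1.3, 5.5]
opening: 0.0172
grip_force: 97.5
```

Run:
```python
import kin
from kin import *
np.set_printoptions(precision=4,suppress=True)
s=bot.get_state(); print(s["opening"],s["grip_force"],s["ee_pos"])
D=D+[([-.4786,.316,.405,2.0175,-.1656,.8384,1.5906],[.5198,.0202,.0327],np.diag([-1,1,-1])),
([-.3969,.537,.4369,1.4564,-.1953,1.7671,1.6382],[.5194,.02,.1986],[[-.8428,0,-.5383],[0,1,0],[.5383,0,-.8428]]),
([-.8154,.8445,1.2155,1.4775,-.5503,1.8875,-1.1097],[.5194,.0201,.1985],[[.8421,.001,-.5393],[.001,-1,0],[-.5393,-.001,-.8421]]),
(s["qpos"],s["ee_pos"],s["tcp_rot"])]
S=(-1,)*4
f=least_squares(res,[.3,.45,.45,.3,-.07,1.5],args=(S,D)); print(f.cost,f.x); print(f.fun.reshape(-1,6))
# joint zero offsets too
g=least_squares(lambda v:np.r_[res(v[:6],S,[(np.array(q)+np.r_[0,v[6:11],0],x,T) for q,x,T in D]),.05*v[6:]],np.r_[f.x,np.zeros(5)]); print(g.cost,g.x); np.save("p.npy",g.x)
```

```text
0.017165158358811074 97.53170728683472 [0.5165 0.0201 0.0287]
0.00492308813177803 [ 0.2553  0.4857  0.5095  0.3426 -0.0686  1.5059]
[[ 0.0054  0.0137  0.0202  0.0013  0.0001 -0.0036]
 [-0.0001  0.0061  0.0146  0.0001 -0.     -0.0037]
 [-0.0001  0.0046  0.0128 -0.0003 -0.     -0.004 ]
 [-0.0116  0.0207  0.012   0.0001  0.0003 -0.0033]
 [-0.0107  0.0202  0.0035  0.0001  0.0006 -0.0034]
 [ 0.0062  0.0199  0.0019  0.0368  0.0011  0.007 ]
 [-0.0063 -0.0179 -0.0288 -0.0372 -0.0013  0.0072]
 [-0.0191 -0.019  -0.0361 -0.0311 -0.001   0.0038]]
0.001659793032351886 [ 0.249   0.477   0.5069  0.3385 -0.0329  1.5051  0.0098  0.0415 -0.0227
 -0.0001  0.0217]
```

```bash
cat > path.py <<'E'
from ik import *
V=np.load("p.npy"); P=V[:6]; O=np.r_[0,V[6:11],0]; F=np.diag([-1,-1,1.])
def near(x,T,q0):
    def r(q):
        X,A=fk(q+O,P,S); return np.r_[3*(X-x),R.from_matrix(A.T@T).as_rotvec(),.003*(q-q0)]
    f=least_squares(r,np.clip(q0,LO+.03,HI-.03),bounds=(LO+.02,HI-.02)); return f.x,np.linalg.norm(f.fun[:3])/3,np.linalg.norm(f.fun[3:6])
def chain(W):
    q=np.array(bot.get_state()["qpos"])
    for a,b in zip(W[:-1],W[1:]):
        for w in np.linspace(.25,1,4):
            v=np.array(a)*(1-w)+np.array(b)*w; q,e,r=near(v[:3],tool(np.radians(v[3]),v[4])@F,q)
        print(b,q,round(e,4),round(r,4))
E
python3 - <<'E'
from path import *
for x in (.45,.48): chain([(.5165,.02,.0287,-27,0),(.49,.01,.19,-27,0),(x,0,.24,10,.01),(x,-.12,.25,45,.03),(x,-.245,.25,45,.04),(.53,-.245,.25,45,.04),(.557,-.245,.2,45,.04)]);print()
E
```

```text
(0.49, 0.01, 0.19, -27, 0) [-0.918  0.776  1.287  1.617 -0.537  1.77  -1.104] 0.0 0.0
(0.45, 0, 0.24, 10, 0.01) [-1.076 -0.351  0.814  2.08   0.316  1.132 -1.927] 0.0 0.0
(0.45, -0.12, 0.25, 45, 0.03) [ 0.56  -0.36  -0.041  2.38  -0.797  0.657 -0.467] 0.0343 0.068
(0.45, -0.245, 0.25, 45, 0.04) [ 0.746 -0.279  0.045  2.31  -0.865  0.764 -0.2  ] 0.0 0.0
(0.53, -0.245, 0.25, 45, 0.04) [ 0.687 -0.145 -0.042  2.204 -0.891  0.655 -0.278] 0.0 0.0
(0.557, -0.245, 0.2, 45, 0.04) [ 0.658 -0.033 -0.057  2.217 -1.025  0.552 -0.141] 0.0 0.0

(0.49, 0.01, 0.19, -27, 0) [-0.918  0.776  1.287  1.617 -0.537  1.77  -1.104] 0.0 0.0
(0.48, 0, 0.24, 10, 0.01) [-1.158 -0.276  0.93   2.024  0.27   1.108 -1.874] 0.0 0.0
(0.48, -0.12, 0.25, 45, 0.03) [ 0.475 -0.36  -0.041  2.375 -0.75   0.57  -0.569] 0.0184 0.0313
(0.48, -0.245, 0.25, 45, 0.04) [ 0.598 -0.232  0.12   2.273 -0.847  0.701 -0.253] 0.0 0.0
(0.53, -0.245, 0.25, 45, 0.04) [ 0.562 -0.146  0.074  2.204 -0.869  0.642 -0.294] 0.0 0.0
(0.557, -0.245, 0.2, 45, 0.04) [ 0.535 -0.033  0.065  2.217 -1.021  0.55  -0.143] 0.0 0.0
```

Run:
```python
from path import *
for z in (.32,.37):chain([(.5165,.02,.0287,-27,0),(.50,.01,.2,-27,0),(.47,-.02,z,-10,.01),(.46,-.12,z,10,.02),(.46,-.2,z,30,.03),(.47,-.245,z,45,.04),(.50,-.245,.28,45,.04),(.53,-.245,.25,45,.04),(.557,-.245,.2,45,.04)]);print()
```

```text
(0.5, 0.01, 0.2, -27, 0) [-0.899  0.779  1.281  1.58  -0.538  1.794 -1.109] 0.0 0.0
(0.47, -0.02, 0.32, -10, 0.01) [-1.226  0.22   1.37   1.678 -0.185  1.599 -1.387] 0.0 0.0
(0.46, -0.12, 0.32, 10, 0.02) [-0.917 -0.36   0.887  1.899  0.278  1.288 -1.627] 0.0 0.0
(0.46, -0.2, 0.32, 30, 0.03) [-0.013 -0.36   0.418  2.078 -0.122  0.924 -1.066] 0.0 0.0
(0.47, -0.245, 0.32, 45, 0.04) [ 0.207 -0.36   0.434  2.186 -0.535  0.747 -0.569] 0.0 0.0
(0.5, -0.245, 0.28, 45, 0.04) [ 0.149 -0.266  0.471  2.207 -0.643  0.654 -0.472] 0.0 0.0
(0.53, -0.245, 0.25, 45, 0.04) [ 0.101 -0.169  0.498  2.204 -0.768  0.594 -0.371] 0.0 0.0
(0.557, -0.245, 0.2, 45, 0.04) [ 0.071 -0.037  0.523  2.217 -1.005  0.54  -0.155] 0.0 0.0

(0.5, 0.01, 0.2, -27, 0) [-0.899  0.779  1.281  1.58  -0.538  1.794 -1.109] 0.0 0.0
(0.47, -0.02, 0.37, -10, 0.01) [-1.237  0.185  1.37   1.589 -0.154  1.693 -1.414] 0.0 0.0
(0.46, -0.12, 0.37, 10, 0.02) [-0.902 -0.36   0.847  1.807  0.268  1.387 -1.624] 0.0 0.0
(0.46, -0.2, 0.37, 30, 0.03) [ 0.085 -0.36   0.329  1.989 -0.149  1.028 -1.065] 0.0 0.0
(0.47, -0.245, 0.37, 45, 0.04) [ 0.421 -0.36   0.251  2.105 -0.571  0.867 -0.587] 0.0 0.0
(0.5, -0.245, 0.28, 45, 0.04) [ 0.36  -0.243  0.291  2.207 -0.723  0.687 -0.408] 0.0 0.0
(0.53, -0.245, 0.25, 45, 0.04) [ 0.325 -0.153  0.294  2.204 -0.822  0.618 -0.329] 0.0 0.0
(0.557, -0.245, 0.2, 45, 0.04) [ 0.298 -0.034  0.299  2.217 -1.014  0.545 -0.149] 0.0 0.0
```

```bash
cat > rows.py <<'E'
from ik import *
F=np.diag([-1,-1,1.])
def rows(W,ns):  # waypoints (x,y,z,tilt deg,yaw); linear from the measured pose; ns rows per leg
    s=bot.get_state(); T=np.array(s["tcp_rot"]); B=T@F
    a=np.r_[s["ee_pos"],np.degrees(np.arctan2(B[0,2],-B[2,2])),np.arctan2(-B[0,1],B[1,1])]; print("now",a)
    for b,n in zip(W,ns):
        for w in np.linspace(1/n,1,n):
            v=a*(1-w)+np.array(b)*w; m=move(v[:3],tool(np.radians(v[3]),v[4])@F); print(", ".join(f"{k:.3f}" for k in m)+",")
        a=np.array(b); print()
E
python3 - <<'E'
from rows import *
rows([(.51,.02,.06,-27,0),(.50,.01,.18,-27,0),(.48,-.01,.28,-10,0)],[2,4,5])
E
```

```text
now [  0.517   0.02    0.029 -27.006  -0.   ]
-0.010, 0.000, -0.012, 0.000, 0.000, -0.000,
-0.020, 0.000, -0.025, 0.000, 0.000, -0.000,

-0.036, 0.003, -0.050, 0.000, 0.000, -0.000,
-0.052, 0.005, -0.076, 0.000, 0.000, -0.000,
-0.068, 0.008, -0.102, 0.000, 0.000, -0.000,
-0.083, 0.010, -0.127, 0.000, 0.000, -0.000,

-0.096, 0.014, -0.143, 0.000, 0.059, -0.000,
-0.109, 0.018, -0.159, 0.000, 0.119, -0.000,
-0.121, 0.022, -0.175, 0.000, 0.178, -0.000,
-0.134, 0.026, -0.191, 0.000, 0.237, -0.000,
-0.147, 0.030, -0.207, 0.000, 0.297, -0.000,
```

Call:
carry_out(commands=[-0.006,0,-0.01,0,0,0,-0.02,0,-0.025,0,0,0,-0.036,0.003,-0.05,0,0,0,-0.052,0.005,-0.076,0,0,0,-0.068,0.008,-0.102,0,0,0,-0.083,0.01,-0.127,0,0,0,-0.096,0.014,-0.143,0,0.06,0,-0.109,0.018,-0.159,0,0.12,0,-0.121,0.022,-0.175,0,0.18,0,-0.134,0.026,-0.191,0,0.24,0,-0.147,0.03,-0.207,0,0.297,0,-0.147,0.03,-0.207,0,0.297,0])

```text
clock: 16.1
ee_pos: [0.4788, -0.0113, 0.2815]
tcp_rot: [[0.985, -0.001, -0.171], [0.0, -1.0, 0.008], [-0.171, -0.007, -0.985]]
wrist_force: [0.5, 0.3, -2.1]
opening: 0.0174
grip_force: 98.2
```

Run:
```python
from rows import *
s=bot.get_state(); print(s["qpos"],s["opening"],s["grip_force"],s["wrist_force"])
rows([(.465,-.08,.33,5,.02),(.46,-.16,.33,25,.03),(.465,-.245,.33,45,.04)],[3,4,4])
```

```text
[-1.236  0.23   1.374  1.743 -0.207  1.53  -1.393] 0.017447972661306932 98.19203495979309 [ 0.55   0.278 -2.078]
now [ 0.479 -0.011  0.282 -9.865 -0.001]
-0.007, 0.023, -0.015, -0.008, 0.086, -0.006,
-0.015, 0.046, -0.031, -0.009, 0.173, -0.013,
-0.022, 0.068, -0.046, -0.008, 0.259, -0.021,

-0.023, 0.088, -0.046, -0.007, 0.347, -0.024,
-0.024, 0.108, -0.046, -0.006, 0.434, -0.027,
-0.026, 0.128, -0.046, -0.005, 0.521, -0.030,
-0.027, 0.148, -0.046, -0.003, 0.608, -0.032,

-0.026, 0.170, -0.046, -0.001, 0.696, -0.035,
-0.024, 0.191, -0.046, 0.001, 0.783, -0.038,
-0.023, 0.212, -0.047, 0.003, 0.870, -0.041,
-0.022, 0.233, -0.047, 0.006, 0.957, -0.043,
```

Call:
carry_out(commands=[-0.007,0.023,-0.015,-0.008,0.086,-0.006,-0.015,0.046,-0.031,-0.009,0.173,-0.013,-0.022,0.068,-0.046,-0.008,0.259,-0.021,-0.023,0.088,-0.046,-0.007,0.347,-0.024,-0.024,0.108,-0.046,-0.006,0.434,-0.027,-0.024,0.108,-0.046,-0.006,0.434,-0.027,-0.024,0.108,-0.046,-0.006,0.434,-0.027])

```text
clock: 16.98
ee_pos: [0.4623, -0.1197, 0.3274]
tcp_rot: [[0.968, 0.023, 0.251], [0.024, -1.0, -0.002], [0.251, 0.008, -0.968]]
wrist_force: [-0.2, -0.3, -0.6]
opening: 0.0172
grip_force: 98.3
```

Run:
```python
from rows import *
s=bot.get_state(); print(s["qpos"],s["opening"],s["grip_force"],s["wrist_force"])
rows([(.46,-.16,.33,25,.03),(.465,-.245,.33,45,.04)],[4,5])
```

```text
[-0.653 -0.371  0.649  1.945  0.238  1.246 -1.604] 0.01722999732386434 98.28210711479187 [-0.155 -0.283 -0.591]
now [ 0.462 -0.12   0.327 14.551  0.023]
-0.001, 0.010, -0.001, 0.008, 0.046, 0.000,
-0.001, 0.020, -0.001, 0.009, 0.091, -0.001,
-0.002, 0.030, -0.002, 0.009, 0.137, -0.003,
-0.003, 0.040, -0.003, 0.010, 0.183, -0.004,

-0.002, 0.057, -0.003, 0.011, 0.252, -0.006,
-0.001, 0.074, -0.002, 0.012, 0.322, -0.007,
-0.001, 0.091, -0.002, 0.013, 0.392, -0.009,
-0.000, 0.108, -0.002, 0.014, 0.462, -0.010,
0.000, 0.125, -0.002, 0.016, 0.532, -0.011,
```

Call:
carry_out(commands=[-0.001,0.01,-0.001,0.008,0.046,0,-0.001,0.02,-0.001,0.009,0.091,-0.001,-0.002,0.03,-0.002,0.009,0.137,-0.003,-0.003,0.04,-0.003,0.01,0.183,-0.004,-0.002,0.057,-0.003,0.011,0.252,-0.006,-0.001,0.074,-0.002,0.012,0.322,-0.007,-0.001,0.091,-0.002,0.013,0.392,-0.009,0,0.108,-0.002,0.014,0.462,-0.01,0,0.125,-0.002,0.016,0.532,-0.011,0,0.125,-0.002,0.016,0.532,-0.011,0,0.125,-0.002,0.016,0.532,-0.011])

```text
clock: 18.35
ee_pos: [0.467, -0.2415, 0.3309]
tcp_rot: [[0.705, 0.046, 0.708], [0.031, -0.999, 0.034], [0.709, -0.003, -0.705]]
wrist_force: [-0.7, 0.7, -1.1]
opening: 0.0173
grip_force: 98.3
```

Run:
```python
from rows import *
s=bot.get_state(); print(s["qpos"],s["opening"],s["grip_force"],s["wrist_force"],s["clock"]); rows([],[])
i=bot.snapshot("wrist"); cv2.imwrite("pics/w5.png",i)
a=bot.snapshot("scene"); b=bot.snapshot("side"); cv2.imwrite("pics/a5.png",a); cv2.imwrite("pics/b5.png",b)
```

```text
[ 0.28  -0.371  0.341  2.175 -0.524  0.745 -0.601] 0.01733135347150034 98.29241394996643 [-0.708  0.73  -1.056] 18.35
now [ 0.467 -0.242  0.331 45.105  0.046]
```

View pics/w5.png

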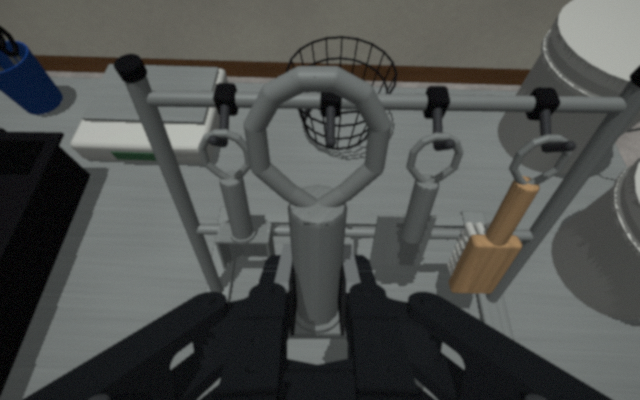

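The wrist view shows the held scoop, with its loop at centre about (318,132). Through the loop I can see the free hook: clamp at (331,103), tip near (331,142). The other clamps are at (226,98), (437,103) and (544,102), and the rail runs along rows 99–104.

Run:
```python
from rows import *
np.set_printoptions(precision=4,suppress=True)
c=bot.camera_model("wrist"); i=cv2.imread("pics/w5.png"); g=cv2.cvtColor(i,cv2.COLOR_BGR2GRAY)
for u in (185,270,390,480,590): print(u,g[86:120,u].tolist())
for u in (226,331,437,544): print(u,plane(c,(u,101),.28))
L=plane(c,(185,100),.28);Q=plane(c,(600,104),.28);print(L,Q,np.degrees(np.arctan2(-(L-Q)[0],(L-Q)[1])))
# scoop model: loop centre from grip, in the tool
s=bot.get_state();T=np.array(s["tcp_rot"]);t=np.radians(27)
# predicted loop pixel
xs=T@np.array([np.cos(t),0,-np.sin(t)]); print("scoop x",xs); zs=T@np.array([-np.sin(t),0,-np.cos(t)])
for d in(.0635,.066): print(proj(c,s["ee_pos"]+d*xs), s["ee_pos"]+d*xs)
o=(proj(c,s["ee_pos"]+.042*xs)); print(o)
```

```text
185 [118, 120, 118, 116, 112, 114, 117, 118, 127, 128, 124, 118, 110, 101, 92, 88, 81, 74, 63, 61, 73, 100, 115, 119, 120, 119, 118, 119, 121, 119, 120, 124, 125, 121]
270 [116, 113, 112, 110, 109, 107, 104, 103, 100, 98, 92, 90, 85, 81, 77, 76, 73, 72, 69, 66, 68, 64, 63, 59, 59, 56, 55, 50, 52, 51, 51, 52, 54, 63]
390 [77, 83, 83, 76, 64, 53, 56, 74, 96, 113, 120, 124, 127, 126, 119, 110, 102, 95, 86, 80, 71, 64, 57, 69, 86, 96, 91, 87, 94, 100, 104, 109, 110, 107]
480 [121, 121, 117, 116, 115, 116, 120, 117, 116, 115, 115, 119, 120, 120, 116, 112, 106, 99, 95, 89, 82, 76, 67, 60, 69, 93, 113, 116, 118, 121, 119, 120, 119, 121]
590 [72, 75, 71, 70, 74, 82, 92, 100, 106, 114, 116, 115, 114, 115, 114, 113, 109, 104, 98, 95, 90, 83, 78, 68, 59, 52, 56, 62, 70, 74, 72, 74, 71, 74]
226 [ 0.6189 -0.1647  0.28  ]
331 [ 0.6225 -0.2458  0.28  ]
437 [ 0.6262 -0.3276  0.28  ]
544 [ 0.6299 -0.4101  0.28  ]
[ 0.6185 -0.1327  0.28  ] [ 0.6287 -0.4521  0.28  ] 1.8251692997159181
scoop x [0.3046 0.013  0.9524]
[315.1024 157.0862] [ 0.4865 -0.2409  0.3922]
[315.067  149.8065] [ 0.4872 -0.2409  0.3946]
[315.3613 210.3561]
```

Run:
```python
from rows import *
np.set_printoptions(precision=4,suppress=True)
c=bot.camera_model("wrist"); s=bot.get_state();T=np.array(s["tcp_rot"]);t=np.radians(27)
xs=T@np.array([np.cos(t),0,-np.sin(t)]);zs=T@np.array([-np.sin(t),0,-np.cos(t)]);p=np.array(s["ee_pos"])
for d in(.042,.0455,.0485,.0805,.083,.086,.089): print(d,proj(c,p+d*xs),proj(c,p+d*xs+.003*zs),proj(c,p+d*xs-.003*zs))
i=cv2.imread("pics/w5.png"); g=cv2.cvtColor(i,cv2.COLOR_BGR2GRAY)
print(g[60:100,300].tolist(),g[60:100,318].tolist(),g[175:215,318].tolist()); print(g[130,236:280].tolist(),g[130,355:400].tolist())
print(proj(c,(.5886,-.247,.27)),proj(c,(.5756,-.247,.289)))
```

```text
0.042 [315.3613 210.3561] [315.3244 216.9294] [315.3969 204.0368]
0.0455 [315.324  202.6757] [315.2854 209.2402] [315.3611 196.3703]
0.0485 [315.2907 195.8154] [315.2506 202.3663] [315.3291 189.528 ]
0.0805 [314.8333 101.7224] [314.7704 107.5291] [314.8931  96.2089]
0.083 [314.7873  92.257 ] [314.7217  97.931 ] [314.8494  86.8754]
0.086 [314.7295  80.3644] [314.6606  85.8565] [314.7947  75.1624]
0.089 [314.6686  67.8457] [314.5961  73.1281] [314.7372  62.8493]
[88, 88, 74, 57, 53, 66, 90, 108, 115, 119, 121, 124, 129, 135, 136, 129, 125, 116, 109, 101, 98, 93, 85, 84, 78, 71, 65, 62, 57, 51, 49, 50, 54, 72, 100, 120, 130, 135, 132, 122] [78, 53, 36, 39, 45, 68, 94, 110, 116, 121, 122, 123, 132, 133, 134, 131, 123, 115, 111, 104, 98, 93, 87, 82, 77, 70, 63, 57, 51, 50, 50, 58, 82, 100, 114, 122, 126, 129, 128, 119] [121, 124, 123, 124, 121, 124, 123, 121, 119, 114, 112, 107, 111, 115, 115, 115, 113, 114, 114, 113, 114, 114, 110, 103, 103, 101, 105, 108, 112, 115, 118, 119, 115, 118, 120, 117, 118, 117, 121, 122]
[124, 124, 124, 124, 123, 125, 122, 113, 99, 83, 74, 82, 82, 84, 84, 82, 81, 77, 75, 71, 67, 66, 61, 57, 51, 52, 52, 50, 52, 64, 88, 108, 118, 120, 120, 120, 122, 122, 122, 120, 123, 120, 122, 121] [118, 122, 124, 124, 125, 123, 117, 98, 70, 52, 53, 53, 45, 41, 47, 50, 49, 54, 56, 55, 59, 64, 64, 69, 71, 73, 76, 80, 80, 79, 82, 76, 74, 69, 71, 83, 88, 92, 105, 115, 121, 122, 123, 122, 122]
[330.9181 144.0421] [331.3921 141.5934]
```

Run:
```python
from rows import *
rows([(.49,-.246,.28,45,.037),(.516,-.249,.228,45,.037)],[4,5])
```

```text
now [ 0.467 -0.242  0.332 45.217  0.046]
-0.005, 0.001, 0.013, -0.002, -0.001, 0.001,
-0.010, 0.003, 0.026, -0.004, -0.002, 0.002,
-0.016, 0.004, 0.039, -0.006, -0.003, 0.004,
-0.021, 0.005, 0.053, -0.007, -0.004, 0.006,

-0.025, 0.006, 0.064, -0.007, -0.004, 0.006,
-0.028, 0.007, 0.075, -0.007, -0.004, 0.006,
-0.032, 0.008, 0.086, -0.007, -0.004, 0.006,
-0.036, 0.009, 0.096, -0.007, -0.004, 0.006,
-0.040, 0.010, 0.107, -0.007, -0.004, 0.006,
```

Call:
carry_out(commands=[-0.005,0.001,0.01,-0.002,-0.001,0.001,-0.01,0.003,0.026,-0.004,-0.002,0.002,-0.016,0.004,0.039,-0.006,-0.003,0.004,-0.021,0.005,0.053,-0.007,-0.004,0.006,-0.025,0.006,0.064,-0.007,-0.004,0.006,-0.028,0.007,0.075,-0.007,-0.004,0.006,-0.032,0.008,0.086,-0.007,-0.004,0.006,-0.036,0.009,0.096,-0.007,-0.004,0.006,-0.04,0.01,0.107,-0.007,-0.004,0.006,-0.04,0.01,0.107,-0.007,-0.004,0.006,-0.04,0.01,0.107,-0.007,-0.004,0.006])

```text
clock: 19.88
ee_pos: [0.515, -0.2507, 0.2284]
tcp_rot: [[0.706, 0.034, 0.708], [0.024, -0.999, 0.024], [0.708, -0.0, -0.706]]
wrist_force: [0.5, -0.0, -2.4]
opening: 0.0169
grip_force: 98.3
```

Run:
```python
from rows import *
np.set_printoptions(precision=4,suppress=True)
s=bot.get_state(); print(s["qpos"],s["opening"],s["grip_force"],s["wrist_force"],s["clock"]); rows([],[])
w=bot.snapshot("wrist"); a=bot.snapshot("scene"); b=bot.snapshot("side")
cv2.imwrite("pics/w6.png",w); cv2.imwrite("pics/a6.png",a); cv2.imwrite("pics/b6.png",b)
top=cv2.resize(w[20:220,120:520],(800,400)[:2],interpolation=cv2.INTER_CUBIC)
z=lambda i,x0,x1,y0,y1,f:cv2.resize(i[y0:y1,x0:x1],(400,200),interpolation=cv2.INTER_CUBIC)
bot_=np.hstack([z(a,170,270,200,250,4),z(b,370,470,190,240,4)])
cv2.imwrite("pics/m6.png",np.vstack([top,bot_]))
c=bot.camera_model("wrist"); T=np.array(s["tcp_rot"]);t=np.radians(27)
xs=T@np.array([np.cos(t),0,-np.sin(t)]); print("loop",s["ee_pos"]+.067*xs)
for n,X in(("clamp",(.621,-.2455,.28)),("crook",(.587,-.2465,.27)),("tip",(.574,-.247,.289)),("loop",s["ee_pos"]+.067*xs),("loopend",s["ee_pos"]+.0865*xs)):
    print(n,proj(c,X),proj(bot.camera_model("scene"),X),proj(bot.camera_model("side"),X))
```

```text
[ 0.123  -0.172   0.4854  2.2535 -0.8071  0.5273 -0.3016] 0.016903101972765743 98.29123020172119 [ 0.5045 -0.0074 -2.359 ] 19.875
now [ 0.515  -0.2507  0.2284 45.0776  0.0345]
loop [ 0.5355 -0.25    0.2921]
clamp [311.9847   6.6608] [210.9752 228.4716] [427.0142 217.5481]
crook [311.2778  80.3013] [212.4241 222.1197] [415.7098 223.891 ]
tip [310.2758  62.9189] [211.164  213.6826] [412.1496 219.6791]
loop [314.5939 147.2796] [210.9876 203.4325] [399.8556 223.1258]
loopend [314.1922  79.122 ] [209.4519 199.763 ] [402.3969 216.9334]
```

View pics/m6.png

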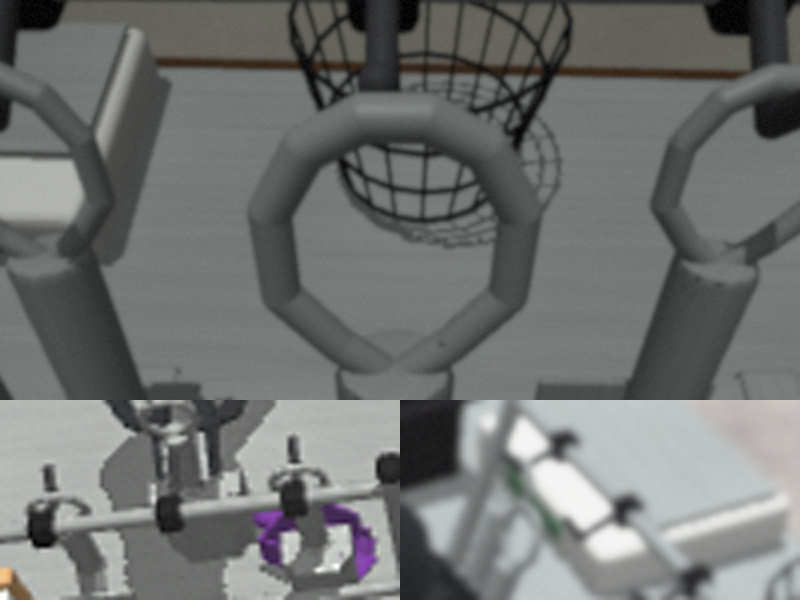

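The top panel shows the free hook rod at image column 310, just behind the loop top, with the loop at column 317. The scene and side panels show its clamp at (212,228) and (426,217). Both are within a pixel or two of the prediction. I go in with a 4 mm sideways correction.

Run:
```python
from rows import *
rows([(.530,-.248,.2285,45,.037),(.5543,-.2465,.2285,45,.037)],[3,5])
chain=None
```

```text
now [ 0.515 -0.251  0.229 45.115  0.034]
0.004, -0.001, 0.004, 0.001, -0.001, -0.001,
0.007, -0.002, 0.007, 0.001, -0.002, -0.001,
0.011, -0.002, 0.011, 0.002, -0.002, -0.002,

0.014, -0.002, 0.014, 0.002, -0.002, -0.002,
0.017, -0.003, 0.018, 0.002, -0.002, -0.002,
0.021, -0.003, 0.021, 0.002, -0.002, -0.002,
0.024, -0.003, 0.025, 0.002, -0.002, -0.002,
0.028, -0.003, 0.028, 0.002, -0.002, -0.002,
```

Call:
carry_out(commands=[0.004,-0.001,0.004,0.001,-0.001,-0.001,0.007,-0.002,0.007,0.001,-0.002,-0.001,0.011,-0.002,0.011,0.002,-0.002,-0.002,0.014,-0.003,0.014,0.002,-0.002,-0.002,0.018,-0.003,0.018,0.002,-0.002,-0.002,0.021,-0.003,0.021,0.002,-0.002,-0.002,0.025,-0.003,0.025,0.002,-0.002,-0.002,0.028,-0.003,0.028,0.002,-0.002,-0.002,0.028,-0.003,0.028,0.002,-0.002,-0.002,0.028,-0.003,0.028,0.002,-0.002,-0.002])

```text
clock: 21.28
ee_pos: [0.5542, -0.2463, 0.2281]
tcp_rot: [[0.707, 0.037, 0.706], [0.026, -0.999, 0.026], [0.707, -0.0, -0.708]]
wrist_force: [0.1, -0.4, -1.5]
opening: 0.0172
grip_force: 98.3
```

Run:
```python
from rows import *
np.set_printoptions(precision=4,suppress=True)
s=bot.get_state(); print(s["qpos"],s["wrist_force"],s["wrist_torque"])
w=bot.snapshot("wrist"); cv2.imwrite("pics/w7.png",w); g=cv2.cvtColor(w,cv2.COLOR_BGR2GRAY)
c=bot.camera_model("wrist"); T=np.array(s["tcp_rot"]);t=np.radians(27)
xs=T@np.array([np.cos(t),0,-np.sin(t)])
for n,X in(("crook",(.587,-.2465,.27)),("tip",(.574,-.247,.289)),("loop",s["ee_pos"]+.067*xs),("loopend",s["ee_pos"]+.0865*xs)): print(n,proj(c,X))
# dark hook pixels inside the loop
roi=g[80:200,255:375]; m=(roi<62).astype(np.uint8); n,l,st,ce=cv2.connectedComponentsWithStats(m)
for k in range(1,n):
    if st[k,4]>60: print(st[k]+[255,80,0,0,0],ce[k]+[255,80])
for r in range(90,185,10): print(r,g[r,255:378:6].tolist())
rows([(.5575,-.2465,.216,45,.037),(.559,-.2465,.203,45,.037)],[4,5])
```

```text
[ 0.0883 -0.0964  0.4718  2.1982 -0.8526  0.5063 -0.3083] [ 0.0848 -0.3952 -1.512 ] [-0.012   0.9928 -0.0368]
crook [319.4989 157.692 ]
tip [320.1055 155.5609]
loop [314.9988 146.7447]
loopend [314.6509  78.2621]
[ 258   87  117   80 3195] [316.0833 120.7449]
90 [120, 100, 110, 107, 97, 85, 70, 54, 50, 44, 48, 49, 48, 46, 61, 75, 86, 99, 104, 106, 87]
100 [105, 95, 86, 68, 54, 44, 103, 65, 55, 42, 52, 55, 32, 34, 116, 91, 48, 60, 76, 86, 87]
110 [95, 87, 68, 49, 120, 67, 53, 31, 117, 79, 56, 52, 54, 119, 88, 119, 122, 97, 58, 75, 86]
120 [88, 72, 51, 119, 118, 119, 30, 118, 114, 69, 56, 55, 36, 81, 81, 69, 54, 30, 75, 59, 78]
130 [72, 51, 109, 121, 123, 123, 86, 77, 41, 59, 55, 54, 60, 121, 121, 123, 122, 118, 122, 52, 61]
140 [72, 64, 83, 120, 121, 124, 124, 79, 43, 53, 54, 53, 52, 61, 67, 93, 57, 121, 58, 65, 77]
150 [77, 70, 63, 121, 123, 121, 124, 123, 119, 47, 60, 52, 48, 69, 89, 66, 44, 102, 110, 67, 76]
160 [76, 70, 58, 121, 125, 126, 124, 126, 127, 34, 39, 38, 32, 82, 96, 117, 106, 96, 91, 70, 77]
170 [75, 72, 89, 89, 100, 117, 119, 120, 121, 119, 120, 118, 123, 121, 122, 121, 121, 97, 99, 85, 75]
180 [120, 85, 76, 88, 90, 90, 113, 123, 124, 122, 123, 125, 124, 126, 126, 99, 99, 99, 87, 68, 112]
now [ 0.5542 -0.2463  0.2281 44.9477  0.0371]
-0.002, 0.000, 0.003, -0.000, -0.000, -0.000,
-0.003, 0.000, 0.005, -0.000, 0.000, -0.000,
-0.005, 0.000, 0.008, -0.000, 0.000, -0.000,
-0.006, 0.000, 0.011, -0.000, 0.001, -0.000,

-0.008, 0.000, 0.013, -0.000, 0.001, -0.000,
-0.009, 0.000, 0.015, -0.000, 0.001, -0.000,
-0.011, 0.000, 0.017, -0.000, 0.001, -0.000,
-0.013, 0.000, 0.019, -0.000, 0.001, -0.000,
-0.014, 0.000, 0.021, -0.000, 0.001, -0.000,
```

The numeric check confirms it: the hook's dark rod crosses the loop opening at columns 309–330 and ends at row ~165, so the tip is inside the hole. I lower it now.

Call:
carry_out(commands=[0.001,0,0.003,0,0,0,0,0,0.005,0,0,0,-0.002,0,0.007,0,0,0,-0.004,0,0.01,0,0,0,-0.006,0,0.012,0,0,0,-0.008,0,0.015,0,0,0,-0.01,0,0.017,0,0,0,-0.012,0,0.02,0,0,0,-0.0125,0,0.0205,0,0,0,-0.0125,0,0.0205,0,0,0])

```text
clock: 22.58
ee_pos: [0.56, -0.246, 0.2048]
tcp_rot: [[0.707, 0.037, 0.706], [0.026, -0.999, 0.027], [0.707, -0.0, -0.708]]
wrist_force: [0.3, -0.4, -1.0]
opening: 0.0175
grip_force: 98.3
```

Run:
```python
from rows import *
np.set_printoptions(precision=4,suppress=True)
s=bot.get_state(); print(s["qpos"],s["wrist_force"],s["wrist_torque"])
w=bot.snapshot("wrist"); cv2.imwrite("pics/w8.png",w); g=cv2.cvtColor(w,cv2.COLOR_BGR2GRAY)
for r in range(90,190,8): print(r,g[r,255:378:6].tolist())
c=bot.camera_model("wrist")
for n,X in(("crook",(.587,-.2465,.27)),("tip",(.574,-.247,.289))): print(n,proj(c,X))
rows([(.560,-.2465,.196,45,.037)],[5])
```

```text
[ 0.0705 -0.0484  0.4935  2.2147 -0.9726  0.4823 -0.1885] [ 0.2775 -0.3603 -0.9525] [-0.0344  1.0135  0.0087]
90 [116, 98, 108, 101, 92, 84, 70, 55, 46, 43, 44, 44, 47, 48, 58, 73, 84, 95, 101, 101, 99]
98 [110, 92, 88, 77, 59, 50, 48, 48, 114, 45, 50, 50, 44, 114, 55, 56, 51, 64, 80, 86, 84]
106 [92, 88, 71, 52, 86, 104, 18, 85, 67, 45, 55, 50, 47, 82, 60, 119, 118, 49, 65, 76, 85]
114 [91, 77, 57, 59, 119, 118, 20, 87, 30, 41, 44, 42, 37, 55, 82, 116, 122, 98, 51, 66, 79]
122 [81, 65, 48, 116, 118, 119, 73, 96, 34, 23, 30, 28, 19, 111, 109, 120, 117, 71, 106, 52, 70]
130 [70, 48, 106, 118, 118, 117, 118, 57, 90, 27, 22, 17, 21, 46, 40, 45, 55, 96, 116, 54, 57]
138 [73, 62, 90, 117, 118, 116, 119, 112, 70, 40, 73, 86, 120, 115, 121, 122, 70, 101, 35, 63, 72]
146 [75, 64, 68, 116, 118, 122, 120, 118, 121, 91, 71, 69, 84, 74, 71, 94, 97, 117, 82, 64, 73]
154 [74, 66, 54, 117, 117, 120, 120, 120, 121, 121, 125, 118, 74, 72, 84, 97, 98, 90, 100, 66, 71]
162 [74, 67, 56, 116, 119, 116, 117, 117, 115, 119, 119, 117, 116, 120, 118, 118, 118, 119, 106, 69, 73]
170 [73, 72, 86, 89, 98, 119, 119, 119, 121, 123, 121, 121, 119, 121, 119, 118, 120, 92, 98, 82, 72]
178 [115, 63, 81, 87, 89, 85, 117, 119, 117, 117, 119, 120, 118, 119, 119, 107, 94, 96, 89, 74, 76]
186 [120, 118, 101, 69, 83, 90, 87, 99, 115, 108, 106, 96, 96, 116, 65, 63, 94, 80, 62, 116, 121]
crook [320.1857 126.0563]
tip [321.207  113.2003]
now [ 0.56   -0.246   0.2049 44.9537  0.0373]
-0.001, 0.000, 0.001, -0.000, -0.000, -0.000,
-0.003, 0.000, 0.003, -0.000, -0.000, -0.000,
-0.004, 0.000, 0.004, -0.000, 0.000, -0.000,
-0.005, 0.000, 0.005, -0.000, 0.000, 0.000,
-0.006, 0.000, 0.006, -0.000, 0.000, 0.000,
```

Call:
carry_out(commands=[-0.0015,0,0.0015,0,0,0,-0.003,0,0.003,0,0,0,-0.0045,0,0.0045,0,0,0,-0.006,0,0.006,0,0,0,-0.006,0,0.006,0,0,0])

```text
clock: 23.25
ee_pos: [0.5606, -0.2462, 0.1972]
tcp_rot: [[0.706, 0.037, 0.707], [0.026, -0.999, 0.026], [0.708, 0.0, -0.707]]
wrist_force: [3.1, 0.8, 3.3]
opening: 0.0174
grip_force: 98.1
```

Call:
carry_out(commands=[0.0007,0,0.0007,0,0,0,0.0014,0,0.0014,0,0,0,0.0014,0,0.0028,0,0,0,0.0014,0,0.0028,0,0,0])

```text
clock: 23.75
ee_pos: [0.5616, -0.2464, 0.1968]
tcp_rot: [[0.705, 0.037, 0.708], [0.024, -0.999, 0.028], [0.708, -0.003, -0.706]]
wrist_force: [-37.8, 7.6, 32.4]
opening: 0.017
grip_force: 104.5
```

Call:
carry_out(commands=[-0.0007,0,-0.0021,0,0,0,-0.0007,0,-0.0021,0,0,0,-0.0007,0,-0.0021,0,0,0])

```text
clock: 24.12
ee_pos: [0.5609, -0.2464, 0.1969]
tcp_rot: [[0.706, 0.037, 0.707], [0.026, -0.999, 0.026], [0.707, -0.0, -0.707]]
wrist_force: [-8.8, 0.9, 10.0]
opening: 0.0168
grip_force: 99.5
```

Call:
carry_out(commands=[-0.0003,0,-0.0005,0,0,0,-0.0003,0,-0.0005,0,0,0])

```text
clock: 24.38
ee_pos: [0.5608, -0.2464, 0.1969]
tcp_rot: [[0.707, 0.037, 0.707], [0.026, -0.999, 0.026], [0.707, 0.0, -0.707]]
wrist_force: [1.9, -0.1, 4.8]
opening: 0.0171
grip_force: 98.6
```

Call:
carry_out(commands=[0,0,0,0,0,0,0,0,0,0,0,0,0,0,0,0,0,0,0,0,0,0,0,0,0,0,0,0,0,0,0,0,0,0,0,0], claw=0.5, grip_force=20)

```text
clock: 25.12
ee_pos: [0.5603, -0.246, 0.1964]
tcp_rot: [[0.707, 0.037, 0.706], [0.026, -0.999, 0.027], [0.707, -0.0, -0.708]]
wrist_force: [0.4, 0.1, -0.4]
opening: 0.0428
grip_force: 0.0
```

Run:
```python
from rows import *
np.set_printoptions(precision=4,suppress=True)
s=bot.get_state(); print(s["wrist_force"],s["opening"],s["grip_force"],s["clock"])
w=bot.snapshot("wrist"); cv2.imwrite("pics/w9.png",w); g=cv2.cvtColor(w,cv2.COLOR_BGR2GRAY)
g8=cv2.cvtColor(cv2.imread("pics/w8.png"),cv2.COLOR_BGR2GRAY)
# loop edges, before vs after
for G in(g8,g): print(G[50:110:3,290].tolist(),G[140,236:276:3].tolist(),G[140,355:400:3].tolist())
```

```text
[ 0.4447  0.0979 -0.3514] 0.04278405334026041 0.0 25.125
[79, 45, 42, 38, 96, 115, 102, 100, 110, 110, 106, 97, 88, 76, 63, 46, 49, 50, 23, 9] [114, 114, 113, 97, 71, 74, 73, 71, 64, 56, 62, 111, 115, 115] [64, 39, 49, 73, 79, 65, 72, 72, 75, 71, 59, 65, 107, 118, 100]
[63, 42, 63, 114, 104, 66, 106, 111, 107, 103, 94, 84, 70, 57, 47, 52, 42, 14, 17, 20] [116, 116, 116, 117, 83, 76, 75, 69, 70, 62, 53, 94, 119, 119] [87, 107, 114, 108, 92, 64, 70, 70, 75, 74, 70, 64, 110, 104, 88]
```

Call:
carry_out(commands=[0,0,-0.005,0,0,0,0,0,-0.015,0,0,0,0,0,-0.03,0,0,0,0,0,-0.045,0,0,0,0,0,-0.06,0,0,0,0,0,-0.08,0,0,0,0,0,-0.1,0,0,0,0,0,-0.12,0,0,0,0,0,-0.12,0,0,0,0,0,-0.12,0,0,0,0,0,-0.12,0,0,0])

```text
clock: 26.55
ee_pos: [0.4758, -0.2488, 0.2805]
tcp_rot: [[0.708, 0.038, 0.705], [0.026, -0.999, 0.027], [0.706, -0.001, -0.708]]
wrist_force: [-0.2, -0.2, -0.1]
opening: 0.0429
grip_force: 0.0
```

Run:
```python
from rows import *
np.set_printoptions(precision=1,suppress=True)
s=bot.get_state(); print(s["qpos"],s["wrist_force"],s["ee_pos"],s["clock"])
f=lambda n:cv2.cvtColor(bot.snapshot(n),cv2.COLOR_BGR2GRAY).astype(int)
c=bot.camera_model("wrist"); w1=f("wrist"); b1=f("side")
w2=f("wrist"); b2=f("side"); cv2.imwrite("pics/w10.png",w2); cv2.imwrite("pics/b10.png",b2)
print("motion",np.percentile(abs(w2-w1),99.9),np.percentile(abs(b2-b1),99.9))
K=np.array([.587,-.2465,.27]); 
for n,X in(("crook",K),("tip",K+[-.013,0,.019]),("loopc",K+[-.004,0,-.01]),("grip",K+[-.0236,0,-.0704]),("looptop",K+[.0015,0,.007]),("loopL",K+[-.004,.017,-.01]),("loopR",K+[-.004,-.017,-.01])): print(n,proj(c,X))
u,v=map(int,proj(c,K+[-.004,0,-.01])); print(u,v); print(w2[v-30:v+90:6,u-48:u+49:6])
```

```text
[ 0.2 -0.3  0.4  2.2 -0.6  0.6 -0.5] [-0.2 -0.2 -0.1] [ 0.5 -0.2  0.3] 26.55
motion 13.0 5.0
crook [319.4 102.5]
tip [318.7  94.3]
loopc [319.1 119.1]
grip [317.8 194.5]
looptop [319.5  91.8]
loopL [291.8 118.3]
loopR [346.5 119.9]
319 119
[[117 116 114  55  58  91 109 102  58 111 104  73  91 103  65  49  79]
 [117 117 118 106  92  94  65  36  40  58  75  97 101 116 114 113  25]
 [116 116 117 109  84  62 114  45  20  80 108  57  84  85  54  98  44]
 [120 118 119  91  59  79 113 114  46 120 109 110  73  80 124  85  74]
 [116 119 121  73  60  90  44 110  93 120 111 121  68  70 113  49  50]
 [116 117 117  74  74  48  87 121  54  60  54  58  71  69 108  98 117]
 [114 116 118  76  72  98  55  97  79 120  93 123  72  76  43 106  89]
 [122 117 118  76  81 118 114  76  60  55  47  79  81  83 110  85 113]
 [120 118 119 118  72  90 118 123 101  80  75  94  67 107 100 104 105]
 [118 117 117 118 121  71  96 105 109  72  61  73  89 101 108 118 119]
 [117 118 117 118 117 120  73  94 107  79  68 120 120 119 119 120 121]
 [117 118 116 119 117 119  81 117 119 110  68 123 121 123 122 122 122]
 [119 119 117 120 121 119  67  73  76  69  66 123 121 122 119 118 119]
 [119 120 118 119 119 117  70  76  77  70  68 121 120 119 118 120 120]
 [119 117 117 118 117 119  66  74  76  69  75 118 120 120 121 120 118]
 [119 119 119 118 119 115  67  74  75  63  78 118 119 119 117 117 118]
 [121 119 120 119 116 122  69  77  74  67  88 121 120 120 120 120 123]
 [119 119 116 118 117 120  67  72  74  68  93 118 118 119 120 121 122]
 [120 119 118 119 117 121  70  76  72  64  93 115 112 119 119 121 120]
 [124 126 123 116 113 113  67  76  74  63  61  67 113 117 117 118 119]][ WARN:0@3.203] global loadsave.cpp:1063 imwrite_ Unsupported depth image for selected encoder is fallbacked to CV_8U.
```

The pixel grid shows the loop on the hook with its sides at columns 291 and 346, as predicted, and the handle straight below it. The scoop is still and the arm is clear.

```bash
python3 -c "
from workcell import bot
print(bot.finish_job())"
```

```text
the job is handed in; nothing more can be done
None
```

I laid the scoop on the bench, regripped it and hung it by its loop on the free hook. The job is handed in with the arm clear, but no score came back and I didn't measure the neighbouring tools' positions.

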